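# Load the next battery cassette from the lift magazine into the charging dock

## Robot

A 6-joint arm with a two-finger parallel gripper is mounted at the origin on the work surface; the furniture and walls round the work are solid. World frame = base frame: x ahead of the robot, y to its left, z up, the work surface at z = 0. Lengths are in mm, angles in rad, forces in N, time in s.
With the tool pointing down it reaches from about 400 to 925 mm from the base axis. Payload 12.5 kg.
Tool frame: the origin (TCP) lies midway between the tips of the shut fingers; the grasp point (between the pads) lies 19 mm behind it (env.pinch_z is the distance from the TCP to the grasp point, in mm); z points along the fingers, y is the line along which they close (so a half turn about z gives the same grasp; the last joint's range is limited). The gripper opens to 95 mm and grips with 3 to 60 N. Pads are 20 mm wide; open, the fingers measure 119 mm over their backs; the gripper's body (75 mm by 180 mm) begins 59 mm behind the grasp point.
Start: joints at [-1.216, 0.491, 1.559, -0, 1.092, -0.106], TCP at [277.941, -559.82, 187.361] pointing down, gripper open.
Joint ranges: [-3.1, 3.1], [-0.84, 2.19], [0.05, 2.79], [-1.13, 4.28], [0.06, 2.93], [-2.69, 2.69]. Speed limits (rad/s): [2.22, 2.22, 2.79, 3.14, 3.14, 3.14].

## Interface

Orientations are given as [roll, pitch, yaw] about the fixed x, y, z axes, in that order (R = Rz(yaw) Ry(pitch) Rx(roll)).
In Python, from cell import readout, eyes, job_done, env gives the robot as it stands.
- The arm moves only by the shell command python3 -m jog 'ROWS'. ROWS is a JSON object of lists of equal length, an entry for each row: "dp": the shift along the tool's x, y, z in mm, a list of three; "twist": the turn about the tool's z in degrees; "claw": the closure, from -1 (fully open) to 1 (shut). A call has 1 to 8 rows; each row is the pose to reach, as a shift and turn from the pose commanded when the call began, along the tool's axes at that moment; what a row does not reach only later rows make up. A row lasts 1/12 s, in which the tool goes at most 41.7 mm and 7.16 degrees, less where a joint would pass 70% of its speed; a pose out of reach is approached as far as the arm can. A call with a gripper value outside its range is refused whole. The fingers move at their own pace and stop on an object; the grip force is fixed at half the most. Time passes only in rows, so rows that repeat a pose let the fingers close. It gives the time, the measured TCP pose, the force and the opening at its end, in the units of the state.
- readout.state(): the state, without advancing time (a new reading comes with each control period).
- eyes.read_camera(name): name is "scene" or "top" or "wrist"; returns the picture (400x640x3 uint8, red, green, blue); there is no depth.
- eyes.camera_model(name): a dict with "intrinsics" (3x3 intrinsics, pixels), "R" (3x3) and "t" (3): a world point X has camera coordinates R X + t. Camera axes: x right, y down, z forward; pixel columns grow to the right and rows downward; lengths in mm; the calibration is good to about 2 mm. A picture is of the moment at which its call begins: read the wrist's pose just before it. camera_model takes no time and is no camera call; for the wrist camera it gives the pose at the moment of the call.
- job_done(): hands the job in, once; it reports no verdict.
The state is a dict: "t": time; "joints": joint angles; "qvel": joint speeds; "tau": joint torques, N m; "eef_pos": TCP position; "tcp_rot": TCP orientation; "ft_force": force on the tool from outside, world axes, zero at the start; "moment": the same for the moment, N m; "opening": opening from 0.0 (shut) to 1.0 (fully open).
Only numpy, scipy, OpenCV 4.12 (cv2) and the standard library are available. Lean on these libraries where they do the work, as an engineer would, in place of code of your own. Each camera call takes 0.05 s, during which the arm holds its last target. There are 200 camera calls.

## Task

Crank the lift magazine up until the top battery cassette stands well clear of the side plates, lift only that cassette, kept level, off its nested pile and set it down on the sill in front of the empty charging bay with its grip lug towards you, and let go. Then take it again by its grip lug and slide it fully home in the bay, leaving the other two cassettes in the magazine and the loose things on the bench where they are.

Things in the scene. Friction and masses are not known exactly. Their poses are not given: they have to be found in the camera images.
- magazine: lift magazine, fixed: upright aluminium cage round three nested cassettes, lugs towards its -x, crank tower (164 mm high) at +x. Origin: on the bench under the pile's centre, z up. Corner angles and the lugs' narrow channel are 160 mm high; between these the grey side plates (64 mm long, 36 mm either side of the middle) reach 122 mm: only there can a raised cassette be gripped, across its width
- lift (a joint): height of the lift platform above its lowest position, m, 0 to 0.045; the pile rides on it. At 0 the top cassette's rim is 3 mm below the edge of the side plates; after two crank turns (0.036) it stands 33 mm above them
- crank (a joint): angle of the crank, rad, 0 at the start, grows when turned clockwise as seen from above, end stop at 15.7 (2.5 turns). One turn clockwise lifts the pile by 18 mm; it stays where it is left
- crank_axis (a point): point on the vertical axis of the crank at the height of its handle's middle; 114 mm from the magazine's origin along its x, 205 mm above the bench. The crank hub and arm lie below 186 mm
- crank_grip (a point): middle of the crank's upright black handle, which revolves freely on its pin: 25 mm in diameter, 37 mm high (this point lies half way up), 42 mm from crank_axis
- cassette_top: top battery cassette of the pile: grey box 104 mm long (x), 62 mm wide (y), 37.5 mm high, about 0.4 kg. Origin: centre of its underside, z up. A foot 95 x 53 mm, 4 mm high, under it sits in the rim (3.5 mm high) round the lid of the cassette below, so one cassette stacks 34 mm above the other. A black grip lug stands out of its -x end
- lug (a point): middle of the top cassette's grip lug: 14 mm wide (y), 24 mm high, sticking out 29 mm from the cassette's end; 66 mm from the cassette's origin towards -x, 22 mm above its underside
- cassette_middle: the cassette under the top one, the same shape; origin: centre of its underside
- cassette_bottom: the lowest cassette, the same shape; origin: centre of its underside
- bay_empty: the empty one of two like charging bays, 80 mm apart, fixed. Origin: under the middle of the mouth, 8 mm above the bench; +x points in; floor 2 mm above it, from x = -106 to 105 mm. Before the mouth the open sill: two guides 12 mm high, 70 mm apart, narrowing to 66 mm at the mouth. From x = 0 the hood: 66 mm wide and 41 mm high inside, roof 47 mm above the origin, stop at x = 105 mm
- home (a point): where the cassette's origin is when it is fully home: on the bay's floor, 52.5 mm inside the mouth; its body is then inside the hood with its end flush with the mouth and only the lug stands out
- bay_full: the other bay, the same but already holding a cassette whose lug stands out of its mouth; fixed; same frame
- bottle: bystander: white squeeze bottle with a red spout, 52 mm in diameter, 140 mm high; origin under its centre
- screwdriver: bystander: blue screwdriver, 186 mm long (y), lying; origin under its centre
- terminal_block: bystander: grey six-way terminal block 22 x 70 x 19 mm; origin under its centre
- tub: bystander: small white tub with a blue lid, 37 mm in diameter, 54 mm high; origin under its centre

How it is judged:
By the outcome, as a careful person would: the job done as asked, in the order asked, and still so for the second after the job is handed in, with the robot touching nothing.
It also fails if it takes over 69 s, if anything falls off the work surface, if the arm or the gripper's body presses on something with over 40 N, if the wrist force passes 120 N, or if a joint passes its speed limit or range.

## Working session

There is one attempt and no reset: what is moved stays moved. The work goes in short steps, Python scripts to look and compute and a shell command to move; the robot and the scene stay as the last step left them, time stands still between calls to the robot, and variables do not carry over. Pictures are saved under pics/ and viewed, on a budget of 10 in all, crops included, one or two more only if the job needs it, and the job is handed in when it is done.

```bash
ls; mkdir -p pics
python3 - <<'E'
from cell import readout, eyes, env
import cv2,numpy as np
s=readout.state();print(s)
print(env.pinch_z)
ims=[]
for n in("scene","top","wrist"):
    im=eyes.read_camera(n);cv2.imwrite(f"pics/{n}0.png",im[:,:,::-1]);m=eyes.camera_model(n);print(n,{k:np.round(np.array(v),3).tolist() for k,v in m.items()})
E
```

```text
pics
{'t': 0.0, 'joints': array([-1.21560711e+00,  4.91521973e-01,  1.55941885e+00,  3.62604744e-06,
        1.09172044e+00, -1.05578052e-01]), 'qvel': array([-7.31870910e-05,  1.25669845e-03, -2.03196562e-03, -5.95340996e-04,
        1.79743027e-03, -8.41597065e-04]), 'tau': array([-1.51152595e-03, -6.12642789e+01, -2.58181322e+01,  6.92076562e-02,
        4.82172123e-02, -1.57497529e-04]), 'eef_pos': array([ 277.83839129, -559.55429362,  186.79566035]), 'tcp_rot': array([-3.14053034e+00, -1.15809695e-04,  4.60765531e-01]), 'ft_force': array([-0.54533598,  0.17080819, -1.24852978]), 'moment': array([ 0.07993676, -0.02458873, -0.03504561]), 'opening': 1.0009628321558883}
18.8
scene {'intrinsics': [[368.187, 0.0, 317.466], [0.0, 368.187, 204.298], [0.0, 0.0, 1.0]], 'R': [[-0.78, -0.625, -0.005], [-0.375, 0.474, -0.797], [0.501, -0.62, -0.604]], 't': [461.758, 219.651, 856.132]}
top {'intrinsics': [[422.342, 0.0, 324.774], [0.0, 422.342, 202.201], [0.0, 0.0, 1.0]], 'R': [[0.009, -1.0, 0.001], [-0.994, -0.009, -0.111], [0.111, 0.0, -0.994]], 't': [120.127, 467.251, 1169.812]}
wrist {'intrinsics': [[297.205, 0.0, 318.925], [0.0, 297.205, 198.724], [0.0, 0.0, 1.0]], 'R': [[0.445, -0.895, -0.0], [-0.868, -0.432, 0.246], [-0.22, -0.109, -0.969]], 't': [-625.289, -28.445, 388.885]}
```

View pics/scene0.png

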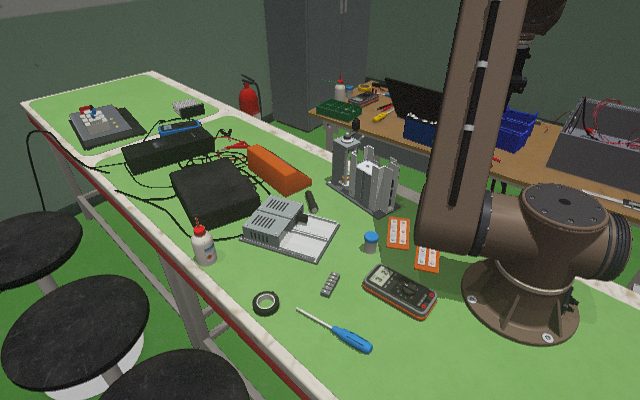

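View pics/top0.png

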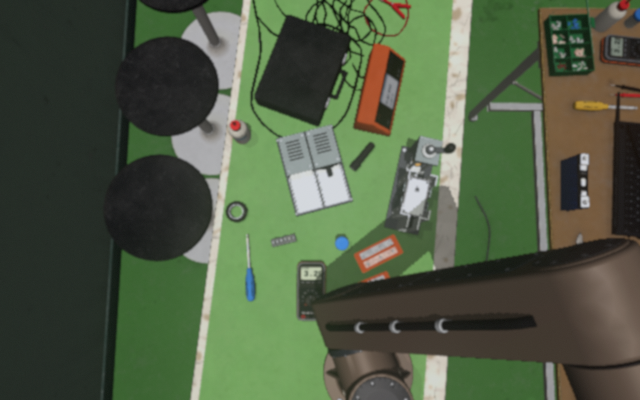

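The scene view shows the magazine near (365,180) and the bays near (290,225). The top view shows the crank knob near (448,148), the pile near (415,195) and the bays near (315,170). A lug seems to stand out of the right-hand bay at (331,172). I'll enlarge these areas next.

```bash
cat > h.py <<'E'
import numpy as np,cv2
from scipy.spatial.transform import Rotation as Ro
from cell import readout,eyes,env
def cm(n):
    m=eyes.camera_model(n);return np.array(m["intrinsics"]),np.array(m["R"]),np.array(m["t"])
def ray(M,u,v):
    K,R,t=M;d=R.T@np.linalg.inv(K)@[u,v,1];return -R.T@t,d/np.linalg.norm(d)
def onz(M,u,v,z):
    c,d=ray(M,u,v);return c+d*(z-c[2])/d[2]
def tri(rs):
    A=0;b=0
    for c,d in rs:
        P=np.eye(3)-np.outer(d,d);A=A+P;b=b+P@c
    X=np.linalg.solve(A,b);return X,[np.linalg.norm((np.eye(3)-np.outer(d,d))@(X-c)) for c,d in rs]
def pix(M,X):
    K,R,t=M;p=K@(R@np.array(X)+t);return p[:2]/p[2]
def totool(p,yaw=None):
    s=readout.state();R=Ro.from_euler('xyz',s["tcp_rot"]).as_matrix();return R.T@(np.array(p)-s["eef_pos"])
E
python3 - <<'E'
import cv2,numpy as np
a=cv2.imread("pics/scene0.png")[120:260,230:420];b=cv2.imread("pics/top0.png")[120:240,270:465]
a=cv2.resize(a,(780,575),interpolation=2);b=cv2.resize(b,(780,480),interpolation=2)
cv2.imwrite("pics/ca.png",a);cv2.imwrite("pics/cb.png",b)
E
```

```text
(no output)
```

View pics/cb.png

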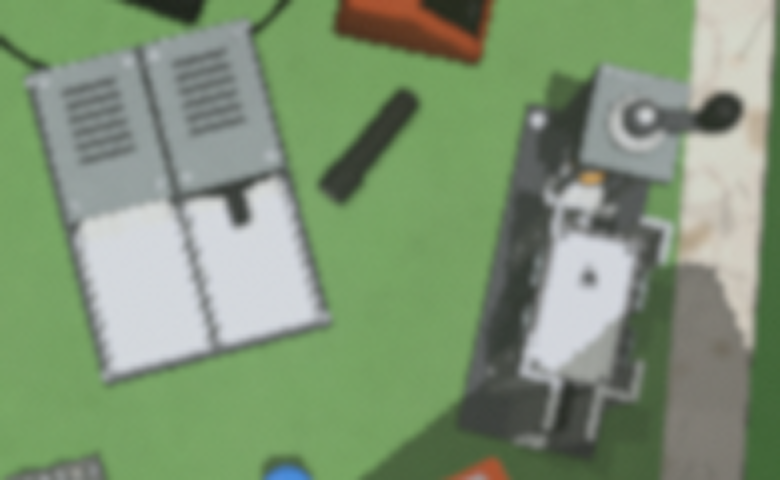

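View pics/ca.png

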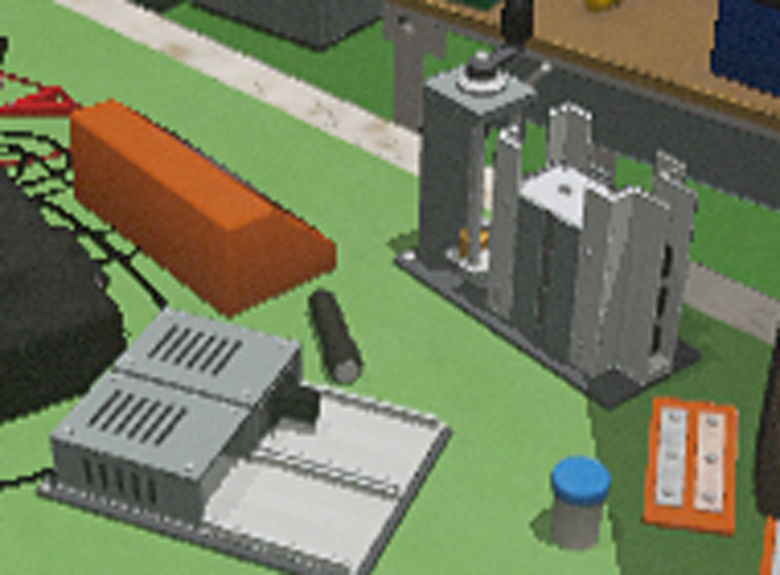

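Run:
```python
from h import *
T=cm("top");S=cm("scene");W=cm("wrist")
t=lambda u,v:(270+u/4,120+v/4)
s=lambda u,v:(230+u/4.105,120+v/4.107)
for n,a,b in [("handletop",(722,112),(517,-2)),("hub",(642,116),(482,60)),("lidspot",(588,277),(565,190))]:
    print(n,tri([ray(T,*t(*a)),ray(S,*s(*b))]))
for n,p,z in [("handle",(722,112),223),("hub",(642,116),200),("spot",(588,277),119),("lidTL",(557,230),119),("lidTR",(634,245),119),("lidBL",(522,370),119),("mouthL",(75,225),55),("mouthR",(280,170),55),("mouthmid",(175,198),55),("frontL",(105,380),15),("frontM",(215,350),15),("frontR",(328,322),15),("hoodTL",(28,75),55),("hoodTR",(248,20),55),("base1",(462,428),5),("base2",(530,105),5)]:
    print(n,onz(T,*t(*p),z).round(1))
R=W[1];print("wristcam",-R.T@W[2],"fwd",R[2]); print(totool(-R.T@W[2]))
```

```text
handletop (array([ 578.99374576, -175.42273145,  222.45602165]), [np.float64(1.5176221741471596), np.float64(1.5176221741470906)])
hub (array([ 583.82435493, -137.51317629,  185.55945034]), [np.float64(0.05809557791973886), np.float64(0.058095577919738)])
lidspot (array([ 492.27340059, -117.40037215,  117.39008903]), [np.float64(0.00984857343528368), np.float64(0.009848573435328373)])
handle [ 577.5 -176.   223. ]
hub [ 580.3 -133.9  200. ]
spot [ 492. -117.  119.]
lidTL [523.  -97.2 119. ]
lidTR [ 513.5 -147.6  119. ]
lidBL [430.6 -73.1 119. ]
mouthL [534.7 225.   55. ]
mouthR [574.8  82.7  55. ]
mouthmid [554.3 155.7  55. ]
frontL [430.  205.1  15. ]
frontM [452.2 127.   15. ]
frontR [473.   46.4  15. ]
hoodTL [641.1 260.   55. ]
hoodTR [682.1 105.7  55. ]
base1 [398.6 -50.2   5. ]
base2 [ 635.2 -101.7    5. ]
wristcam [ 339.46534635 -529.71166913  383.6620646 ] fwd [-0.22033508 -0.10910743 -0.96930285]
[  68.49832326    0.44932689 -196.7475115 ]
```

```bash
python3 -m jog '{"dp":[[20,-15,-40],[50,-35,-73],[85,-56,-73],[120,-80,-73],[155,-103,-73],[190,-126,-73],[225,-149,-73],[260,-172,-73]],"twist":[5,10,15,20,25,30,35,39],"claw":[-1,-1,-1,-1,-1,-1,-1,-1]}'
```

```text
t: 0.82
eef_pos: [429.6, -297.2, 260.4]
tcp_rot: [3.142, -0.0, -0.225]
ft_force: [0.4, -1.8, -1.0]
opening: 1.001
```

```bash
python3 -m jog '{"dp":[[12,-36,0],[24,-72,0],[36,-108,0],[48,-144,0],[53,-173,0],[53,-173,0]],"twist":[0,0,0,0,0,0],"claw":[-1,-1,-1,-1,-1,-1]}'
python3 - <<'E'
from h import *
import pickle
M=cm("wrist");im=eyes.read_camera("wrist");cv2.imwrite("pics/wA.png",im[:,:,::-1]);pickle.dump(M,open("wA.pkl","wb"));print(readout.state()["eef_pos"],readout.state()["qvel"].max())
E
python3 -m jog '{"dp":[[-30,0,0],[-60,30,0],[-80,50,0],[-80,50,0],[-80,50,0]],"twist":[0,0,0,0,0],"claw":[-1,-1,-1,-1,-1]}'
python3 - <<'E'
from h import *
import pickle
M=cm("wrist");im=eyes.read_camera("wrist");cv2.imwrite("pics/wB.png",im[:,:,::-1]);pickle.dump(M,open("wB.pkl","wb"))
a=cv2.imread("pics/wA.png");b=cv2.imread("pics/wB.png")
cv2.imwrite("pics/wAB.png",np.vstack([cv2.resize(a,(480,300)),cv2.resize(b,(480,300))]))
E
```

```text
t: 1.32
eef_pos: [519.9, -137.7, 260.1]
tcp_rot: [-3.141, 0.0, -0.216]
ft_force: [0.0, -1.2, 0.2]
opening: 1.0
[ 519.16244303 -139.62365077  260.09438093] 0.005596929177756259
t: 1.78
eef_pos: [428.7, -174.4, 260.7]
tcp_rot: [3.141, -0.001, -0.223]
ft_force: [0.9, 0.8, 0.3]
opening: 0.999
```

View pics/wAB.png

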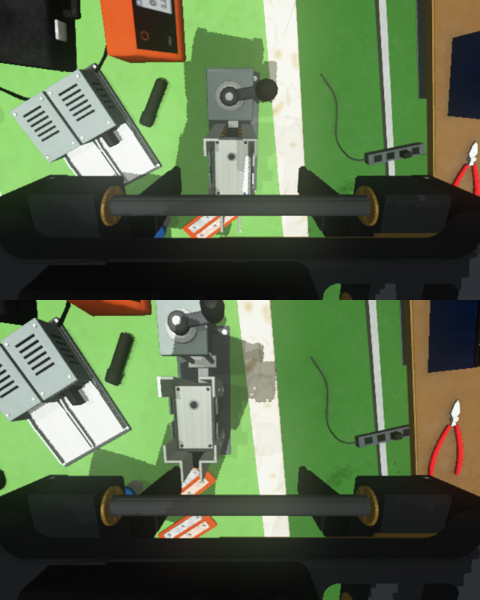

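Run:
```python
import cv2,numpy as np
a=cv2.imread("pics/wA.png")[80:270,255:385];b=cv2.imread("pics/wB.png")[0:190,200:330]
cv2.imwrite("pics/cAB.png",np.hstack([cv2.resize(x,(390,570),interpolation=2) for x in(a,b)]))
```

```text
(no output)
```

View pics/cAB.png

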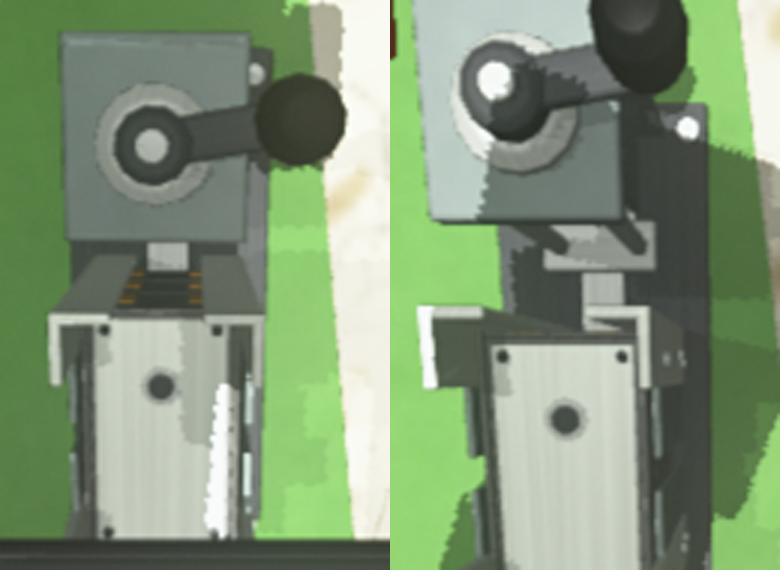

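Run:
```python
from h import *
import pickle
A=pickle.load(open("wA.pkl","rb"));B=pickle.load(open("wB.pkl","rb"))
a=lambda u,v:(255+u/3,80+v/3); b=lambda u,v:(200+(u-390)/3,v/3)
T=cm("top")
for n,p,q in [("hub",(152,146),(495,80)),("handle",(303,117),(640,15)),("spot",(161,387),(565,420)),("s1",(104,330),(503,356)),("s2",(217,329),(622,356)),("towerfL",(66,241),(430,218)),("angTL",(50,316),(420,308))]:
    X,e=tri([ray(A,*a(*p)),ray(B,*b(*q))]);print(n,X.round(1),np.round(e,2))
for p in[(109,532),(214,533),(104,330),(217,329),(161,387)]:print(onz(A,*a(*p),118).round(1))
for z in (223.5,):print("handle z",onz(A,*a(303,117),z).round(1))
s1=onz(A,*a(104,330),118);s3=onz(A,*a(109,532),118);s2=onz(A,*a(217,329),118);s4=onz(A,*a(214,533),118)
c=(s1+s2+s3+s4)/4;d=(s1+s2-s3-s4)[:2];yaw=np.arctan2(d[1],d[0]);w=(s2-s1)[:2];print("lid c",c,yaw,np.arctan2(w[1],w[0])+np.pi/2)
for y in(-.21,-.225,yaw):print("axis pred",c[:2]+114*np.array([np.cos(y),np.sin(y)]))
print(onz(A,*a(152,146),190))
```

```text
hub [ 585.  -140.6  189.1] [0.09 0.09]
handle [ 584.  -183.1  209.7] [0.22 0.22]
spot [ 493.1 -120.   117.1] [0.06 0.06]
s1 [ 520.5 -103.6  116.6] [0.2 0.2]
s2 [ 511.  -146.5  115.1] [0.09 0.09]
towerfL [ 561.4 -105.2  163.2] [0.14 0.14]
angTL [537.4 -92.8 159.2] [0.07 0.07]
[437.3 -85.3 118. ]
[ 427.6 -127.6  118. ]
[ 520.6 -103.6  118. ]
[ 511.6 -146.6  118. ]
[ 493.4 -120.1  118. ]
handle z [ 584.1 -181.2  223.5]
lid c [ 474.27214352 -115.77671342  118.        ] -0.21908006498576726 -0.20636938056396392
axis pred [ 585.7676678 -139.541142 ]
axis pred [ 585.39867173 -141.2108387 ]
axis pred [ 585.54729197 -140.55253504]
[ 585.08907685 -140.75178172  190.        ]
```

Run:
```python
from h import *
print(readout.state()["eef_pos"],totool([584.1,-182.3,195]).round(1),readout.state()["tcp_rot"])
ax=np.array([585.3,-140.6]);a0=np.radians(-91.7)
c,s=np.cos(-.219),np.sin(-.219)
def d(k,k0):
    p=lambda k:ax+42*np.array([np.cos(a0-k*np.pi/8),np.sin(a0-k*np.pi/8)])
    w=p(k)-p(k0);return [round(float(c*w[0]+s*w[1]),1),round(float(s*w[0]-c*w[1]),1),0]
print([d(k,0) for k in range(1,9)]);print([d(k,8) for k in range(9,17)])
```

```text
[ 429.47672505 -174.01182152  260.62322737] [152.6 -26.   65.7] [ 3.14138685e+00 -8.20080701e-04 -2.21992883e-01]
[[-16.4, -0.1, 0], [-31.5, -6.5, 0], [-43.0, -18.2, 0], [-49.2, -33.3, 0], [-49.0, -49.7, 0], [-42.7, -64.8, 0], [-31.0, -76.3, 0], [-15.8, -82.5, 0]]
[[16.4, 0.1, 0], [31.5, 6.5, 0], [43.0, 18.2, 0], [49.2, 33.3, 0], [49.0, 49.7, 0], [42.7, 64.8, 0], [31.0, 76.3, 0], [15.8, 82.5, 0]]
```

```bash
python3 -m jog '{"dp":[[38,-6,0],[76,-12,0],[114,-20,0],[145,-26,0],[152.6,-26,0],[152.6,-26,30],[152.6,-26,55],[152.6,-26,55]],"twist":[0,0,0,0,0,0,0,0],"claw":[-1,-1,-1,-1,-1,-1,-1,-1]}'
python3 - <<'E'
from h import *
print(readout.state()["eef_pos"],totool([584.1,-182.3,195]).round(1))
E
```

```text
t: 2.5
eef_pos: [582.7, -180.0, 200.4]
tcp_rot: [-3.14, 0.008, -0.219]
ft_force: [-0.4, -0.2, 0.8]
opening: 1.003
[ 582.70257514 -179.97211266  200.39200032] [1.9 2.  5.4]
```

```bash
python3 -m jog '{"dp":[[1.5,2,5],[1.5,2,5],[1.5,2,5],[1.5,2,5],[1.5,2,5],[1.5,2,5],[1.5,2,5],[1.5,2,5]],"twist":[0,0,0,0,0,0,0,0],"claw":[-1,1,1,1,1,1,1,1]}'
```

```text
t: 3.17
eef_pos: [585.2, -183.4, 200.6]
tcp_rot: [3.141, -0.001, -0.22]
ft_force: [0.0, 0.7, 0.0]
opening: 0.57
```

```bash
python3 -m jog '{"dp":[[0,0,6],[0,0,6],[0,0,6],[0,0,6],[0,0,6],[0,0,6],[0,0,6],[0,0,6]],"twist":[0,0,0,0,0,0,0,0],"claw":[1,1,1,1,1,1,1,1]}'
```

```text
t: 3.83
eef_pos: [585.5, -183.0, 194.8]
tcp_rot: [-3.141, -0.001, -0.22]
ft_force: [-0.2, 2.5, 5.2]
opening: 0.026
```

Run:
```python
from h import *
s=readout.state();print(s["opening"],s["ft_force"],s["eef_pos"])
a=eyes.read_camera("scene")[90:200,300:420,::-1];b=eyes.read_camera("wrist")[:,:,::-1]
cv2.imwrite("pics/d1.png",np.hstack([cv2.resize(a,(380,348),interpolation=2),cv2.resize(b[60:260,220:420],(348,348))]))
```

```text
0.026107471992771174 [-0.17441909  2.52808198  5.22794453] [ 585.52289394 -183.0345205   194.81163993]
```

View pics/d1.png

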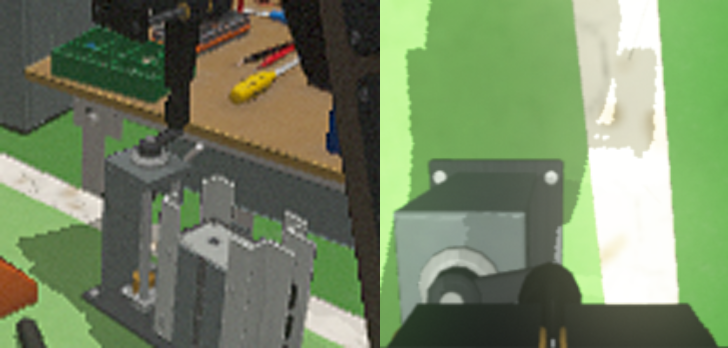

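Run:
```python
from h import *
W=cm("wrist")
print("handle now",onz(W,220+170/1.74,60+292/1.74,223).round(1),"tcp pix",pix(W,readout.state()["eef_pos"]),pix(W,readout.state()["eef_pos"]+[0,0,19]))
print("pred",pix(W,[584.1,-182.3,223.5]))
print("hub",onz(W,220+(452-380)/1.74,60+298/1.74,189))
```

```text
handle now [ 593.4 -184.8  223. ] tcp pix [318.06759156 225.03552841] [318.01972775 234.88943619]
pred [317.04979451 243.06205278]
hub [ 587.79223498 -141.69612947  189.        ]
```

```bash
python3 -m jog '{"dp":[[0,0,-40],[0,0,-65],[-30,-10,-65],[-60,-20,-65],[-60,-20,-65],[-60,-20,-65]],"twist":[0,0,0,0,0,0],"claw":[1,0,-1,-1,-1,-1]}'
python3 - <<'E'
from h import *
s0=readout.state();W=cm("wrist");im=eyes.read_camera("wrist");print(s0["eef_pos"])
import pickle;pickle.dump(W,open("wC.pkl","wb"));cv2.imwrite("pics/wC.png",im[:,:,::-1])
a=eyes.read_camera("scene")[90:190,300:420,::-1];b=im[60:260,240:420,::-1]
print(pix(W,[584.1,-182.3,223.5]),pix(W,[585.3,-140.6,189]))
cv2.imwrite("pics/d2.png",np.hstack([cv2.resize(a,(360,300),interpolation=2),cv2.resize(b,(360,400))[:300]]))
E
```

```text
t: 4.43
eef_pos: [530.2, -150.5, 259.9]
tcp_rot: [3.141, -0.001, -0.219]
ft_force: [0.1, -0.1, -0.3]
opening: 0.298
[ 530.22465357 -150.46832563  259.91873012]
[343.30446888 135.9384197 ] [293.79065899 143.4562238 ]
```

View pics/d2.png

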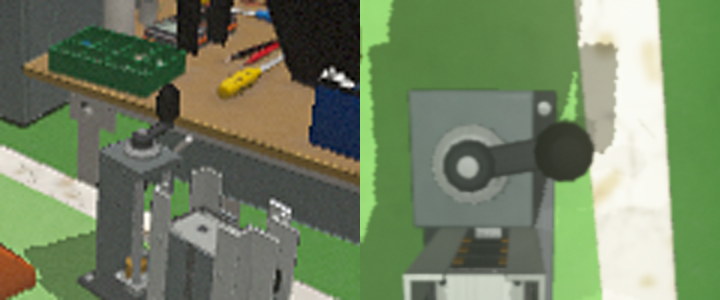

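Run:
```python
from h import *
import pickle
S=cm("scene");C=pickle.load(open("wC.pkl","rb"));T=cm("top")
for z in (186,205,223.5):print(z,"scene",pix(S,[584.1,-182.3,z]).round(1),"C",pix(C,[584.1,-182.3,z]).round(1),"top",pix(T,[584.1,-182.3,z]).round(1))
print("axis scene",pix(S,[585.3,-140.6,189]))
print("C-ray", [onz(C,341.5,135,z).round(1) for z in(190,205,223)])
print(tri([ray(S,356,124.5),ray(C,341.5,136)]))
im=cv2.imread("pics/wC.png");hs=cv2.cvtColor(im,6)[110:165,315:370];m=(hs<50).astype(np.uint8)
n,l,st,ce=cv2.connectedComponentsWithStats(m);print([(st[i],ce[i]+[315,110]) for i in range(1,n) if st[i][4]>100])
print(readout.state()["opening"])
```

```text
186 scene [355.6 129.3] C [339.9 134.3] top [448.6 149. ]
205 scene [356.  123.7] C [341.5 135. ] top [450.8 147.1]
223.5 scene [356.3 118.1] C [343.3 135.9] top [453.1 145.3]
axis scene [347.67161977 133.08591942]
C-ray [array([ 583.4, -183.3,  190. ]), array([ 584.1, -182.3,  205. ]), array([ 585.1, -181.1,  223. ])]
(array([ 583.42557469, -182.16653219,  202.54140869]), [np.float64(0.2675331210737075), np.float64(0.26753312107379607)])
[]
0.3872048516460721
```

```bash
python3 -m jog '{"dp":[[30,10,0],[59,20,0],[59,20,0],[59,20,0],[59,20,30],[59,20,63],[59,20,63],[59,20,63]],"twist":[0,0,0,0,0,0,0,0],"claw":[-1,-1,-1,-1,-1,-1,-1,-1]}' ; for i in 1 2 3 4 5; do python3 -m jog '{"dp":[[0,0,0],[0,0,0],[0,0,0]],"twist":[0,0,0],"claw":[1,1,1]}'; done
python3 - <<'E'
from h import *
a=eyes.read_camera("scene")[80:180,300:420,::-1];b=eyes.read_camera("wrist")[:,:,::-1]
cv2.imwrite("pics/d3.png",np.hstack([cv2.resize(a,(360,300),interpolation=2),cv2.resize(b,(480,300))[:,:440]]))
E
```

```text
t: 5.2
eef_pos: [583.6, -183.0, 195.7]
tcp_rot: [-3.141, 0.003, -0.22]
ft_force: [0.1, 0.0, 0.7]
opening: 0.941
t: 5.45
eef_pos: [584.8, -183.4, 198.1]
tcp_rot: [3.141, -0.003, -0.22]
ft_force: [-0.2, 0.5, 0.2]
opening: 0.844
t: 5.7
eef_pos: [584.3, -183.2, 196.8]
tcp_rot: [3.141, -0.001, -0.22]
ft_force: [-0.2, 1.0, 0.1]
opening: 0.637
t: 5.95
eef_pos: [584.2, -183.2, 196.3]
tcp_rot: [3.142, -0.0, -0.22]
ft_force: [-0.6, -0.0, 0.5]
opening: 0.421
t: 6.2
eef_pos: [584.2, -183.2, 196.3]
tcp_rot: [3.142, -0.0, -0.22]
ft_force: [0.1, 0.7, 0.1]
opening: 0.218
t: 6.45
eef_pos: [584.2, -183.2, 196.3]
tcp_rot: [3.141, -0.0, -0.22]
ft_force: [0.2, 0.5, -0.3]
opening: 0.022
```

View pics/d3.png

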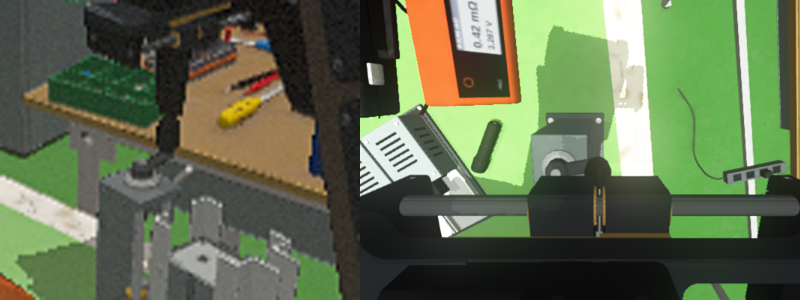

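```bash
for i in 1 2; do python3 -m jog '{"dp":[[-4,0,0],[-8,-0.5,0]],"twist":[0,0],"claw":[1,1]}';done
python3 - <<'E'
from h import *
print(readout.state()["opening"])
W=cm("wrist");b=eyes.read_camera("wrist")[:,:,::-1];cv2.imwrite("pics/d4.png",cv2.resize(b[100:300,240:420],(720,600)[:2] if 0 else (540,600),interpolation=2))
p=readout.state()["eef_pos"];print(pix(W,p),pix(W,p+[0,0,19]))
E
```

```text
t: 6.72
eef_pos: [576.2, -180.9, 196.2]
tcp_rot: [3.142, 0.0, -0.22]
ft_force: [-0.8, 0.0, -1.7]
opening: 0.005
t: 6.88
eef_pos: [568.3, -178.6, 196.4]
tcp_rot: [3.141, 0.0, -0.22]
ft_force: [0.3, 0.7, 0.1]
opening: 0.002
0.0015845693391291803
[317.89012888 225.81984733] [317.82983259 235.77957006]
```

View pics/d4.png

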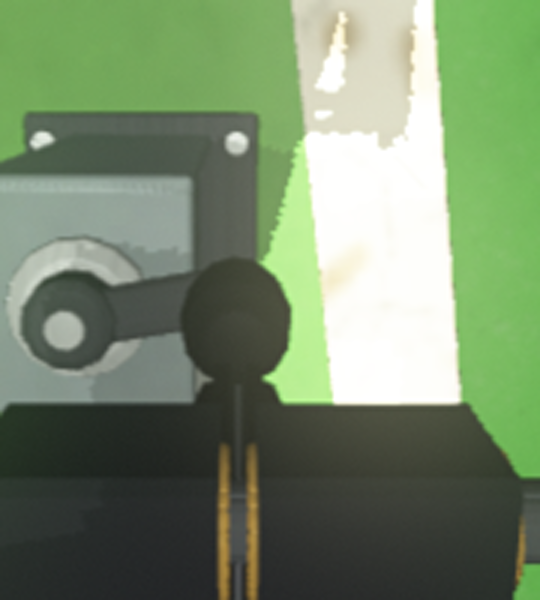

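Run:
```python
from h import *
W=cm("wrist");print(-W[1].T@W[2])
for z in(190,205,223):print(z,onz(W,319,206.7,z).round(1))
print(onz(W,261.7,210,189))
s=readout.state();print(s["eef_pos"])
```

```text
[ 634.8548736  -193.59613657  393.17435035]
190 [ 578.8 -181.4  190. ]
205 [ 583.  -182.3  205. ]
223 [ 587.9 -183.4  223. ]
[ 585.0762407  -140.84130884  189.        ]
[ 567.75435924 -178.31662055  196.45053685]
```

```bash
python3 -m jog '{"dp":[[0,0,-40],[4,0,-50],[16.4,0.5,-50],[16.4,0.5,-50],[16.4,0.5,-50],[16.4,0.5,-50],[16.4,0.5,-50],[16.4,0.5,-50]],"twist":[0,-7,-14,-21,-28,-35,-42,-49],"claw":[1,0,-0.2,-0.2,-0.2,-0.2,-0.2,-0.2]}' ; python3 -m jog '{"dp":[[0,0,0],[0,0,0],[0,0,0],[0,0,0],[0,0,0],[0,0,0],[0,0,0],[0,0,0]],"twist":[-7,-14,-21,-28,-35,-41,-41,-41],"claw":[-0.2,-0.2,-0.2,-0.2,-0.2,-0.2,-0.2,-0.2]}';python3 - <<'E'
from h import *
print(totool([584,-182.3,190]))
W=cm("wrist");im=eyes.read_camera("wrist")[:,:,::-1];cv2.imwrite("pics/wE.png",im)
print(pix(W,[584,-182.3,223]),pix(W,[584,-182.3,187]),pix(W,readout.state()["eef_pos"]))
E
```

```text
t: 7.6
eef_pos: [584.6, -182.7, 246.4]
tcp_rot: [3.141, -0.0, 0.641]
ft_force: [-0.6, -0.3, 0.6]
opening: 0.438
t: 8.27
eef_pos: [584.6, -182.8, 246.4]
tcp_rot: [3.142, 0.0, 1.347]
ft_force: [-0.1, 1.0, -0.2]
opening: 0.604
[ 0.31654698 -0.70369339 56.39307688]
[317.7527202  213.77663496] [317.94170456 201.8706762 ] [318.6277948 224.0422358]
```

```bash
python3 -m jog '{"dp":[[0,0,30],[0,-0.7,56],[0,-0.7,56],[0,-0.7,56]],"twist":[0,0,0,0],"claw":[-0.2,-0.2,-0.2,-0.2]}' ; for i in 1 2 3; do python3 -m jog '{"dp":[[0,0,0],[0,0,0],[0,0,0]],"twist":[0,0,0],"claw":[1,1,1]}'; done
python3 - <<'E'
from h import *
im=eyes.read_camera("wrist")[:,:,::-1];cv2.imwrite("pics/wF.png",im)
a=cv2.imread("pics/wE.png")[120:300,220:420]
cv2.imwrite("pics/d5.png",np.hstack([cv2.resize(a,(400,360)),cv2.resize(im[120:300,220:420],(400,360))]))
E
```

```text
t: 8.65
eef_pos: [583.7, -182.5, 190.0]
tcp_rot: [-3.14, -0.0, 1.349]
ft_force: [-0.0, -0.3, 0.4]
opening: 0.598
t: 8.9
eef_pos: [584.6, -182.8, 191.8]
tcp_rot: [3.139, 0.001, 1.35]
ft_force: [0.4, 0.2, -0.1]
opening: 0.448
t: 9.15
eef_pos: [584.1, -182.7, 190.7]
tcp_rot: [3.141, 0.0, 1.351]
ft_force: [0.4, 0.2, -0.1]
opening: 0.234
t: 9.4
eef_pos: [583.6, -182.5, 190.3]
tcp_rot: [-3.141, 0.0, 1.351]
ft_force: [-3.8, 0.1, 0.6]
opening: 0.161
```

```bash
python3 -m jog '{"dp":[[0,0,0],[0,0,0],[0,0,0]],"twist":[0,0,0],"claw":[1,1,1]}'
```

```text
t: 9.7
eef_pos: [583.7, -182.5, 190.3]
tcp_rot: [-3.141, 0.0, 1.351]
ft_force: [-6.1, 1.1, 2.0]
opening: 0.161
```

View pics/d5.png

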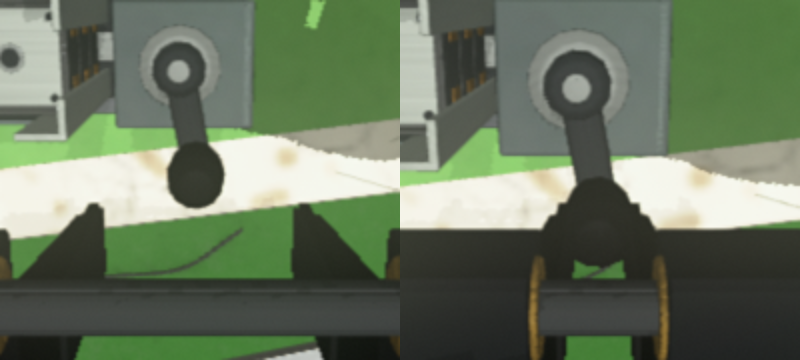

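Run:
```python
from h import *
ax=np.array([585.3,-140.6]);a0=np.radians(-92.0);y=1.35
c,s=np.cos(y),np.sin(y)
def d(k,k0):
    p=lambda k:ax+42*np.array([np.cos(a0-k*np.pi/8),np.sin(a0-k*np.pi/8)])
    w=p(k)-p(k0);return [round(float(c*w[0]+s*w[1]),1),round(float(s*w[0]-c*w[1]),1),0]
for i in range(2):print([d(k,8*i) for k in range(8*i+1,8*i+9)])
```

```text
[[0.2, -16.4, 0], [6.6, -31.5, 0], [18.3, -42.9, 0], [33.5, -49.0, 0], [49.9, -48.9, 0], [65.0, -42.4, 0], [76.4, -30.7, 0], [82.6, -15.5, 0]]
[[-0.2, 16.4, 0], [-6.6, 31.5, 0], [-18.3, 42.9, 0], [-33.5, 49.0, 0], [-49.9, 48.9, 0], [-65.0, 42.4, 0], [-76.4, 30.7, 0], [-82.6, 15.5, 0]]
```

```bash
python3 -m jog '{"dp":[[0.2,-16.4,0],[6.6,-31.5,0],[18.3,-42.9,0],[33.5,-49,0],[49.9,-48.9,0],[65,-42.4,0],[76.4,-30.7,0],[82.6,-15.5,0]],"twist":[0,0,0,0,0,0,0,0],"claw":[1,1,1,1,1,1,1,1]}'
python3 - <<'E'
from h import *
print(readout.state()["ft_force"],readout.state()["opening"],totool([586.8,-98.6,190]))
E
```

```text
t: 10.37
eef_pos: [587.8, -97.8, 191.8]
tcp_rot: [3.139, 0.001, 1.352]
ft_force: [-4.5, -6.6, 6.3]
opening: 0.13
[-4.51940874 -6.60740745  6.25155995] 0.130120080512664 [-0.97865496 -0.80877757  1.83929853]
```

```bash
python3 -m jog '{"dp":[[-0.2,16.4,0],[-6.6,31.5,0],[-18.3,42.9,0],[-33.5,49,0],[-49.9,48.9,0],[-65,42.4,0],[-76.4,30.7,0],[-82.6,15.5,0]],"twist":[0,0,0,0,0,0,0,0],"claw":[1,1,1,1,1,1,1,1]}'
python3 - <<'E'
from h import *
im=eyes.read_camera("wrist")[:,:,::-1];cv2.imwrite("pics/wG.png",im)
S=eyes.read_camera("scene")[:,:,::-1];cv2.imwrite("pics/sG.png",S);T=eyes.read_camera("top")[:,:,::-1]
cv2.imwrite("pics/d6.png",np.hstack([cv2.resize(S[110:230,320:420],(350,420)),cv2.resize(im[100:300,180:420],(440,420))]))
E
```

```text
t: 11.03
eef_pos: [585.6, -183.1, 191.8]
tcp_rot: [3.136, -0.001, 1.35]
ft_force: [4.5, 9.7, 8.3]
opening: 0.136
```

View pics/d6.png

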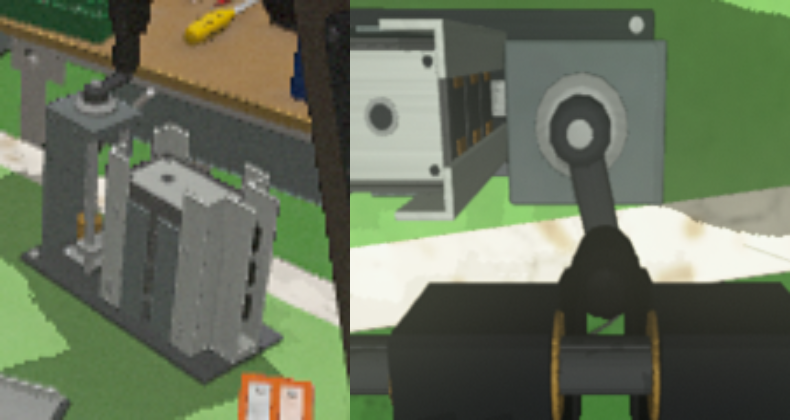

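```bash
python3 -m jog '{"dp":[[0.2,-16.4,0],[6.6,-31.5,0],[18.3,-42.9,0],[33.5,-49,0],[49.9,-48.9,0],[65,-42.4,0],[76.4,-30.7,0],[82.6,-15.5,0]],"twist":[0,0,0,0,0,0,0,0],"claw":[1,1,1,1,1,1,1,1]}';python3 -m jog '{"dp":[[-0.2,16.4,0],[-6.6,31.5,0],[-18.3,42.9,0],[-33.5,49,0],[-49.9,48.9,0],[-65,42.4,0],[-76.4,30.7,0],[-82.6,15.5,0]],"twist":[0,0,0,0,0,0,0,0],"claw":[1,1,1,1,1,1,1,1]}'; python3 -m jog '{"dp":[[0.2,-16.4,0],[0.2,-16.4,0],[0.2,-16.4,0]],"twist":[0,0,0],"claw":[1,1,1]}'; python3 -m jog '{"dp":[[0,0,0],[0,0,0],[0,0,0],[0,0,-40],[0,0,-60],[0,0,-60]],"twist":[0,0,0,0,0,0],"claw":[-0.2,-0.2,-0.2,-0.2,-0.2,-0.2]}'
```

```text
t: 11.85
eef_pos: [587.9, -97.8, 192.2]
tcp_rot: [3.138, 0.0, 1.352]
ft_force: [-4.0, -7.7, 8.0]
opening: 0.128
t: 12.52
eef_pos: [585.7, -183.1, 192.1]
tcp_rot: [3.136, -0.001, 1.35]
ft_force: [4.6, 8.5, 9.8]
opening: 0.121
t: 12.77
eef_pos: [568.9, -179.1, 192.2]
tcp_rot: [3.137, 0.0, 1.351]
ft_force: [-0.5, 1.5, 10.7]
opening: 0.127
t: 13.27
eef_pos: [569.8, -179.5, 254.5]
tcp_rot: [3.135, 0.001, 1.351]
ft_force: [0.9, 0.0, 0.2]
opening: 0.493
```

```bash
python3 -m jog '{"dp":[[5,-12,-6],[10,-24,-6],[15,-36,-6],[20,-48,-6],[28,-58,-6],[28,-58,-6],[28,-58,-6],[28,-58,-6]],"twist":[7,14,21,28,35,42,49,56],"claw":[-1,-1,-1,-1,-1,-1,-1,-1]}';python3 -m jog '{"dp":[[0,0,0],[0,0,0],[0,0,0],[0,0,0],[0,0,0],[0,0,0],[0,0,0]],"twist":[7,14,21,28,34,34,34],"claw":[-1,-1,-1,-1,-1,-1,-1]}'
cat > look.py <<'E'
from h import *
import pickle,sys
n=sys.argv[1];s=readout.state();M=cm("wrist");im=eyes.read_camera("wrist")[:,:,::-1].copy()
cv2.imwrite(f"pics/{n}.png",im);pickle.dump(M,open(n+".pkl","wb"));print(s["eef_pos"].round(1),s["tcp_rot"].round(3))
E
python3 look.py w1; python3 -m jog '{"dp":[[-30,0,0],[-60,0,0],[-80,0,0],[-80,0,0],[-80,0,0],[-80,0,0]],"twist":[0,0,0,0,0,0],"claw":[-1,-1,-1,-1,-1,-1]}'; python3 look.py w2
cat > blobs.py <<'E'
from h import *
import pickle
Y=-.219;c,s=np.cos(Y),np.sin(Y);O=np.array([474.3,-115.8,0])
def blobs(n,z):
    M=pickle.load(open(n+".pkl","rb"));g=cv2.cvtColor(cv2.imread(f"pics/{n}.png"),6).astype(float);out={}
    for k,(x,y) in {"ft":(42.5,21.5),"fr":(42.5,-21.5),"spot":(19.7,0)}.items():
        p=pix(M,O+[c*x-s*y,s*x+c*y,z])
        u,v=p.round().astype(int);r=11
        w=g[v-r:v+r+1,u-r:u+r+1]
        if w.shape!=(2*r+1,2*r+1):continue
        m=(w<w.max()*.55).astype(np.uint8);nn,l,st,ce=cv2.connectedComponentsWithStats(m)
        cand=[(np.hypot(*(ce[i]-r)),ce[i]+[u-r,v-r],st[i][4]) for i in range(1,nn) if 3<st[i][4]<130 and 0<st[i][0] and st[i][0]+st[i][2]<2*r+1 and 0<st[i][1] and st[i][1]+st[i][3]<2*r+1]
        if cand: d,q,a=min(cand,key=lambda t:t[0]);out[k]=(q,a,p)
    return M,out
if __name__=="__main__":
    A,a=blobs("w1",154);B,b=blobs("w2",154)
    for k in a:print(k,a[k],b.get(k))
    for k in a:
        if k in b:
            X,e=tri([ray(A,*a[k][0]),ray(B,*b[k][0])]);print(k,X.round(1),np.round(e,2))
E
python3 blobs.py
```

```text
t: 13.93
eef_pos: [517.5, -138.7, 255.6]
tcp_rot: [-3.141, 0.0, 0.368]
ft_force: [-0.5, 0.1, -0.4]
opening: 0.99
t: 14.52
eef_pos: [517.6, -138.8, 255.7]
tcp_rot: [-3.142, 0.0, -0.216]
ft_force: [-1.4, 0.4, 0.3]
opening: 1.004
[ 517.6 -138.8  255.7] [-3.142  0.    -0.216]
t: 15.07
eef_pos: [440.3, -121.7, 256.5]
tcp_rot: [3.141, -0.001, -0.219]
ft_force: [0.0, 0.3, -0.2]
opening: 1.0
[ 440.3 -121.7  256.5] [ 3.141e+00 -1.000e-03 -2.190e-01]
ft (array([284., 196.]), np.int32(9), array([284.77681945, 196.64159217])) (array([281.5       , 117.28571429]), np.int32(14), array([282.58512865, 117.56312268]))
fr (array([326.45454545, 196.36363636]), np.int32(11), array([326.36425248, 196.76012975])) (array([326.71428571, 117.5       ]), np.int32(14), array([326.83965923, 117.62318623]))
spot (array([305.36363636, 217.41558442]), np.int32(77), array([305.74261477, 217.72641302])) (array([304.47126437, 141.44827586]), np.int32(87), array([304.95477859, 141.44996584]))
ft [ 521.  -103.   152.4] [0.13 0.13]
fr [ 511.2 -146.1  152.8] [0.11 0.11]
spot [ 493.6 -119.6  152.7] [0.04 0.04]
```

Run:
```python
from h import *
print(totool([474.4,-115.4,133]).round(1))
```

```text
[ 31.7 -13.6 123.3]
```

```bash
python3 -m jog '{"dp":[[31.7,-13.6,0],[31.7,-13.6,20],[31.7,-13.6,55],[31.7,-13.6,85],[31.7,-13.6,105],[31.7,-13.6,105],[31.7,-13.6,105]],"twist":[0.2,0.2,0.2,0.2,0.2,0.2,0.2],"claw":[-1,-1,-1,-1,-1,-1,-1]}'
python3 - <<'E'
from h import *
print(totool([474.4,-115.4,133]).round(1),readout.state()["ft_force"])
E
```

```text
t: 15.7
eef_pos: [473.8, -115.2, 150.8]
tcp_rot: [-3.141, 0.002, -0.223]
ft_force: [0.2, 0.8, 0.9]
opening: 1.0
[ 0.6  0.1 17.8] [0.22556587 0.84384223 0.89898977]
```

```bash
python3 -m jog '{"dp":[[0.5,0,10],[0.5,0,18],[0.5,0,18],[0.5,0,18],[0.5,0,18],[0.5,0,18],[0.5,0,18],[0.5,0,18]],"twist":[0,0,0,0,0,0,0,0],"claw":[-1,-1,1,1,1,1,1,1]}';python3 -m jog '{"dp":[[0,0,0],[0,0,0],[0,0,0],[0,0,0]],"twist":[0,0,0,0],"claw":[1,1,1,1]}'
```

```text
t: 16.37
eef_pos: [474.0, -115.2, 133.7]
tcp_rot: [3.141, -0.001, -0.223]
ft_force: [0.2, -0.1, -0.0]
opening: 0.637
t: 16.7
eef_pos: [473.9, -115.2, 133.4]
tcp_rot: [3.142, -0.0, -0.223]
ft_force: [-0.0, 0.7, 0.2]
opening: 0.359
```

```bash
python3 -m jog '{"dp":[[0,0,0],[0,0,0],[0,0,0],[0,0,0],[0,0,0],[0,0,0],[0,0,0],[0,0,0]],"twist":[0,0,0,0,0,0,0,0],"claw":[-1,-1,-1,-1,-1,-1,-1,-1]}';python3 -m jog '{"dp":[[0.5,0,5],[0.5,0,10],[0.5,0,15],[0.5,0,20],[0.5,0,26],[0.5,0,26]],"twist":[0,0,0,0,0,0],"claw":[-1,-1,-1,-1,-1,-1]}'
python3 - <<'E'
from h import *
W=cm("wrist");im=eyes.read_camera("wrist")[:,:,::-1];cv2.imwrite("pics/wH.png",im);p=readout.state()["eef_pos"]
R=Ro.from_euler('xyz',readout.state()["tcp_rot"]).as_matrix()
for z in (0,-20,-30):print(z,[pix(W,p+R@np.array([x,47.5,z])).round(0) for x in(-10,10)])
cv2.imwrite("pics/d7.png",im[130:300])
E
```

```text
t: 17.37
eef_pos: [473.9, -115.2, 133.3]
tcp_rot: [3.142, -0.0, -0.223]
ft_force: [-0.6, 0.4, 0.4]
opening: 0.861
t: 17.87
eef_pos: [473.8, -115.1, 106.0]
tcp_rot: [-3.141, 0.002, -0.223]
ft_force: [0.8, -0.4, -0.6]
opening: 1.002
0 [array([386., 238.]), array([387., 211.])]
-20 [array([392., 250.]), array([394., 220.])]
-30 [array([396., 257.]), array([398., 226.])]
```

View pics/d7.png

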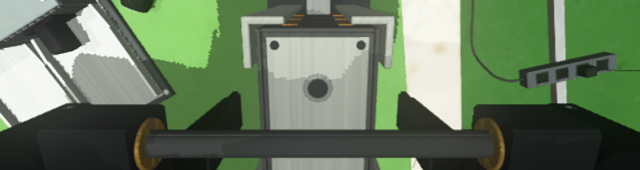

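```bash
for i in 1 2; do python3 -m jog '{"dp":[[0,0,0],[0,0,0],[0,0,0],[0,0,0]],"twist":[0,0,0,0],"claw":[1,1,1,1]}';done
```

```text
t: 18.25
eef_pos: [474.5, -115.3, 107.6]
tcp_rot: [3.141, -0.001, -0.223]
ft_force: [-0.0, -0.3, 0.1]
opening: 0.773
t: 18.58
eef_pos: [474.4, -115.3, 107.4]
tcp_rot: [3.142, -0.0, -0.223]
ft_force: [0.1, 1.1, 2.2]
opening: 0.652
```

```bash
python3 -m jog '{"dp":[[0,0,0],[0,0,-4],[0,0,-8],[0,0,-14],[0,0,-22],[0,0,-32],[0,0,-45],[0,0,-62]],"twist":[0,0,0,0,0,0,0,0],"claw":[1,1,1,1,1,1,1,1]}'; python3 -m jog '{"dp":[[0,0,0],[0,0,0]],"twist":[0,0],"claw":[1,1]}'
python3 - <<'E'
from h import *
print(readout.state()["ft_force"],readout.state()["moment"],readout.state()["eef_pos"])
T=cm("top");S=cm("scene");t=eyes.read_camera("top")[:,:,::-1];s=eyes.read_camera("scene")[:,:,::-1]
cv2.imwrite("pics/t2.png",t);cv2.imwrite("pics/s2.png",s)
cv2.imwrite("pics/d8.png",np.hstack([cv2.resize(s[100:240,230:420],(570,420),interpolation=2)]))
E
```

```text
t: 19.25
eef_pos: [473.9, -115.1, 169.9]
tcp_rot: [-3.141, 0.001, -0.223]
ft_force: [0.3, -0.2, -4.2]
opening: 0.651
t: 19.42
eef_pos: [474.6, -115.4, 170.0]
tcp_rot: [3.141, -0.002, -0.223]
ft_force: [-0.6, 0.2, -5.8]
opening: 0.645
[-0.60331151  0.22371457 -5.78371897] [0.04234564 0.02698002 0.05224432] [ 474.60436589 -115.40736218  169.98690638]
```

View pics/d8.png

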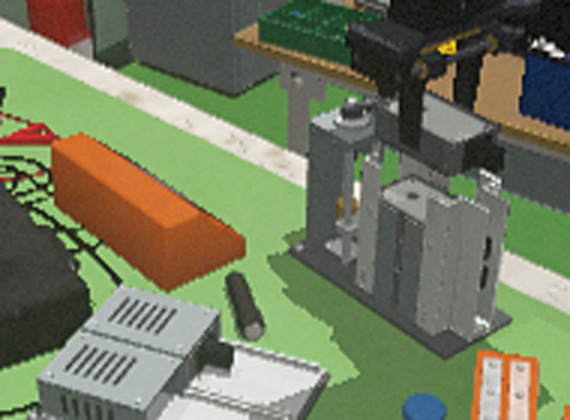

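```bash
python3 -m jog '{"dp":[[-4,-12,0],[-12,-35,0],[-22,-62,0],[-32,-90,0],[-42,-118,0],[-52,-146,0],[-62,-174,0],[-72,-202,0]],"twist":[0,-4,-8,-12,-16,-20,-24,-28],"claw":[1,1,1,1,1,1,1,1]}'
python3 - <<'E'
from h import *
print(totool([440,160,170]).round(1))
E
```

```text
t: 20.18
eef_pos: [447.8, 99.5, 168.6]
tcp_rot: [-3.141, 0.001, 0.269]
ft_force: [1.1, -0.1, -4.7]
opening: 0.647
[  8.5 -60.4  -1.4]
```

```bash
python3 -m jog '{"dp":[[3,-20,0],[6,-42,0],[8,-55,0],[8,-60,0],[8,-60,0],[8,-60,0]],"twist":[0,0,0,0,0,0],"claw":[1,1,1,1,1,1]}'; python3 look.py w3;  python3 -m jog '{"dp":[[0,-10,-20],[0,-20,-50],[0,-30,-80],[0,-30,-80],[0,-30,-80]],"twist":[0,0,0,0,0],"claw":[1,1,1,1,1]}'; python3 look.py w4
python3 - <<'E'
import cv2,numpy as np
a=cv2.imread("pics/w3.png");b=cv2.imread("pics/w4.png")
cv2.imwrite("pics/d9.png",np.vstack([cv2.resize(x[:240,100:540],(799,290+145)[0:2] if 0 else (550,300)) for x in(a,b)]))
E
```

```text
t: 20.68
eef_pos: [440.6, 157.5, 168.9]
tcp_rot: [3.141, 0.001, 0.266]
ft_force: [0.7, -0.4, -5.7]
opening: 0.652
[440.6 157.5 168.9] [3.141e+00 1.000e-03 2.660e-01]
t: 21.15
eef_pos: [433.5, 186.2, 250.1]
tcp_rot: [3.141, -0.003, 0.265]
ft_force: [-0.5, -0.2, -5.9]
opening: 0.653
[433.5 186.2 250.1] [ 3.141e+00 -3.000e-03  2.650e-01]
```

View pics/d9.png

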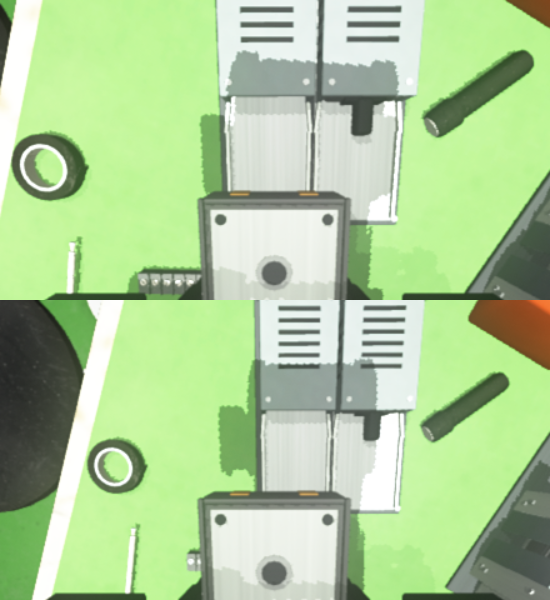

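```bash
cat > bay.py <<'E'
from h import *
import pickle
P={"w3":[(231,82),(307,82),(331,82),(409,82)],"w4":[(268,100),(329,100),(350,100),(407,100)]}
rs=[[],[],[],[]]
for n in P:
    M=pickle.load(open(n+".pkl","rb"));g=cv2.cvtColor(cv2.imread(f"pics/{n}.png"),6).astype(float)
    for i,(u,v) in enumerate(P[n]):
        u0,v0=round(100+u/1.25),round(v/1.25);r=6
        w=g[v0-r:v0+r+1,u0-r:u0+r+1];b=np.abs(w-np.median(w));b=np.where(b>.5*b[3:-3,3:-3].max(),b,0);b[:2]=b[-2:]=0;b[:,:2]=b[:,-2:]=0
        yy,xx=np.mgrid[-r:r+1,-r:r+1];q=(u0+(b*xx).sum()/b.sum(),v0+(b*yy).sum()/b.sum());print(n,i,np.round(q,2),(b>0).sum())
        rs[i].append(ray(M,*q))
X=[]
for i in range(4):
    x,e=tri(rs[i]);X.append(x);print(x.round(1),np.round(e,2),[ (c+d*(55-c[2])/d[2]).round(1)[:2] for c,d in rs[i]])
for n,p in (("w3",[(218,97),(318,97),(417,97),(225,97)]),("w4",[(256,109),(338,109),(414,109)])):
    M=pickle.load(open(n+".pkl","rb"));print(n,[onz(M,100+u/1.25,v/1.25,55).round(1)[:2] for u,v in p])
E
python3 bay.py
```

```text
w3 0 [282.03  64.96] 22
w3 1 [344.61  64.8 ] 21
w3 2 [365.06  64.97] 21
w3 3 [427.08  64.66] 27
w4 0 [313.93  79.02] 12
w4 1 [362.68  78.68] 13
w4 2 [378.9   78.61] 13
w4 3 [427.61  78.39] 13
[549.7 223.3  57.8] [0.12 0.12] [array([550.2, 223.7]), array([549.9, 223.5])]
[566.3 165.4  54.4] [0.1 0.1] [array([566.3, 165.4]), array([566.1, 165.5])]
[571.3 146.3  55.5] [0.06 0.06] [array([571.3, 146.2]), array([571.4, 146.2])]
[587.1  88.7  56.5] [0.11 0.11] [array([587.4,  88.4]), array([587.5,  88.2])]
w3 [array([537.1, 228.2]), array([557.7, 152.9]), array([578.1,  78.2]), array([538.5, 223. ])]
w4 [array([537.7, 231.9]), array([559.1, 153.3]), array([579. ,  80.3])]
```

Run:
```python
from h import *
import pickle
M=pickle.load(open("w3.pkl","rb"))
R=Ro.from_euler('xyz',[3.1412,0.001,.266]).as_matrix();p=np.array([440.6,157.5,168.9])
for q in[(42.5,21.5),(42.5,-21.5),(19.7,0)]:print(pix(M,p+R@np.array([q[0],q[1],-45.2])).round(1))
print("obs",[(100+u/1.25,v/1.25) for u,v in((327,219),(220,219),(274,273))])
print("to above",totool([494.6,177,60]).round(1), (readout.state()["tcp_rot"][2]-.2695)*57.3)
```

```text
[359.6 175.4]
[276.2 175.3]
[317.9 217.5]
obs [(361.6, 175.2), (276.0, 175.2), (319.2, 218.4)]
to above [ 57.3  24.6 188.8] -0.27574685808712174
```

```bash
python3 -m jog '{"dp":[[10,4,20],[25,10,45],[40,18,75],[57,24.6,105],[57,24.6,135],[57,24.6,165],[57,24.6,185],[57,24.6,185]],"twist":[-0.3,-0.3,-0.3,-0.3,-0.3,-0.3,-0.3,-0.3],"claw":[1,1,1,1,1,1,1,1]}';python3 -m jog '{"dp":[[0,0,20],[0,0,40],[0,0,45],[0,0,45],[0,0,45]],"twist":[0,0,0,0,0],"claw":[1,1,1,1,1]}'
python3 - <<'E'
from h import *
print(totool([494.6,177,0]).round(1), readout.state()["tcp_rot"],readout.state()["ft_force"])
E
```

```text
t: 21.87
eef_pos: [491.6, 176.1, 59.2]
tcp_rot: [-3.141, 0.009, 0.269]
ft_force: [-2.0, -0.2, -5.0]
opening: 0.652
t: 22.28
eef_pos: [494.8, 177.6, 20.0]
tcp_rot: [3.141, -0.0, 0.27]
ft_force: [0.7, 0.3, -5.0]
opening: 0.645
[-0.3  0.5 20. ] [ 3.14147428e+00 -9.93437119e-05  2.70241553e-01] [ 0.66224457  0.26651397 -4.97385445]
```

```bash
python3 -m jog '{"dp":[[-0.3,0.4,6],[-0.3,0.4,12],[-0.3,0.4,16],[-0.3,0.4,18],[-0.3,0.4,18],[-0.3,0.4,18]],"twist":[0,0,0,0,0,0],"claw":[1,1,1,1,1,1]}';python3 -m jog '{"dp":[[0,0,1],[0,0,2],[0,0,2]],"twist":[0,0,0],"claw":[1,1,1]}'
```

```text
t: 22.78
eef_pos: [494.3, 177.3, 1.3]
tcp_rot: [3.142, 0.0, 0.271]
ft_force: [-1.2, 0.7, -5.1]
opening: 0.651
t: 23.03
eef_pos: [494.3, 177.3, -0.7]
tcp_rot: [3.142, -0.0, 0.271]
ft_force: [-0.2, -0.2, -6.1]
opening: 0.652
```

Not touching yet, so I'll keep lowering in small steps.

```bash
for i in 1 2 3; do python3 -m jog '{"dp":[[0,0,0.5],[0,0,1],[0,0,1]],"twist":[0,0,0],"claw":[1,1,1]}' | grep -E "eef|ft"; done
```

```text
eef_pos: [494.4, 177.3, -1.5]
ft_force: [-0.6, -0.3, -0.1]
eef_pos: [494.4, 177.3, -1.5]
ft_force: [-4.6, 0.1, 15.9]
eef_pos: [494.5, 177.4, -1.6]
ft_force: [-8.3, -1.6, 29.3]
```

```bash
python3 -m jog '{"dp":[[0,0,-2],[0,0,-2],[0,0,-2],[0,0,-2],[0,0,-2],[0,0,-2],[0,0,-2],[0,0,-2]],"twist":[0,0,0,0,0,0,0,0],"claw":[1,1,-1,-1,-1,-1,-1,-1]}';python3 -m jog '{"dp":[[0,0,0],[0,0,-30],[0,0,-70],[0,0,-110],[-40,0,-130],[-60,0,-130],[-60,0,-130],[-60,0,-130]],"twist":[0,0,0,0,0,0,0,0],"claw":[-1,-1,-1,-1,-1,-1,-1,-1]}'; python3 look.py w5; python3 -m jog '{"dp":[[-25,0,0],[-50,0,0],[-70,0,0],[-70,0,0],[-70,0,0]],"twist":[0,0,0,0,0],"claw":[-1,-1,-1,-1,-1]}'; python3 look.py w6;python3 - <<'E'
import cv2,numpy as np
a=cv2.imread("pics/w5.png");b=cv2.imread("pics/w6.png")
cv2.imwrite("pics/d10.png",np.hstack([cv2.resize(x[30:280,220:420],(400,500),interpolation=2) for x in(a,b)]))
E
```

```text
t: 24.45
eef_pos: [494.3, 177.3, -1.8]
tcp_rot: [3.142, 0.0, 0.271]
ft_force: [0.1, -0.0, 0.2]
opening: 0.984
t: 25.12
eef_pos: [436.2, 161.2, 129.0]
tcp_rot: [3.141, -0.001, 0.271]
ft_force: [0.2, -0.1, 1.1]
opening: 0.999
[436.2 161.2 129. ] [ 3.141e+00 -1.000e-03  2.710e-01]
t: 25.58
eef_pos: [369.7, 142.7, 128.2]
tcp_rot: [3.142, -0.0, 0.27]
ft_force: [0.6, 0.2, -0.2]
opening: 0.998
[369.7 142.7 128.2] [ 3.142 -0.     0.27 ]
```

View pics/d10.png

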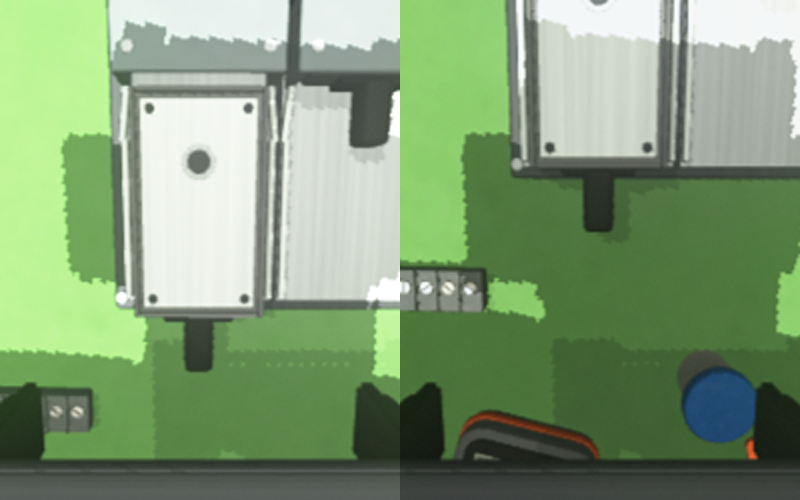

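Run:
```python
from h import *
import pickle
A=pickle.load(open("w5.pkl","rb"));B=pickle.load(open("w6.pkl","rb"))
f=lambda u,v:(220+u/2,30+v/2)
s=[onz(A,*f(*q),45) for q in((149,107),(248,107),(152,299),(244,299))]
c=sum(s)/4;d=(s[0]+s[1]-s[2]-s[3])[:2];print("cassette",c.round(1),np.arctan2(d[1],d[0]))
u=np.array([.9639,.2662]);v=np.array([-.2662,.9639]);m=np.array([547.6,191.6])
print("bay x,y",(c[:2]-m)@u,(c[:2]-m)@v)
for q,r in (((152,299),(149,148)),((244,299),(247,148)),((199,370),(198,230))):print(tri([ray(A,*f(*q)),ray(B,*f(*r))]))
lug=c[:2]-66*u;print("lug",lug, "totool",totool([*(lug-2*u),0]).round(1))
```

```text
cassette [494.  176.4  45. ] 0.2687926403049722
bay x,y -55.71913777360343 -0.3537593905014056
(array([446.29327091, 186.17507362,  44.47570377]), [np.float64(0.031206995273782116), np.float64(0.03120699527373026)])
(array([458.12370733, 143.62713327,  44.49128725]), [np.float64(0.001764600901075991), np.float64(0.0017646009011267627)])
(array([416.9740321 , 154.83802728,  41.34956828]), [np.float64(0.23595745106754737), np.float64(0.23595745106761723)])
lug [430.36725216 158.85685562] totool [ 60.    0.6 128.3]
```

```bash
python3 -m jog '{"dp":[[30,0.5,0],[60,0.5,0],[60,0.5,30],[60,0.5,70],[60,0.5,105],[60,0.5,105],[60,0.5,105]],"twist":[0,0,0,0,0,0,0],"claw":[0.2,0.2,0.2,0.2,0.2,0.2,0.2]}'
python3 - <<'E'
from h import *
print(totool([428.5,158.3,-4]).round(1), readout.state()["ft_force"])
E
```

```text
t: 26.22
eef_pos: [427.1, 158.1, 22.2]
tcp_rot: [-3.141, 0.004, 0.27]
ft_force: [-0.1, -0.2, 0.0]
opening: 0.565
[ 1.5  0.2 26.2] [-0.07672909 -0.17622184  0.03548639]
```

```bash
python3 -m jog '{"dp":[[0.5,0,12],[0.5,0,24],[0.5,0,26],[0.5,0,26],[0.5,0,26],[0.5,0,26],[0.5,0,26],[0.5,0,26]],"twist":[0,0,0,0,0,0,0,0],"claw":[0.2,0.2,0.2,1,1,1,1,1]}';python3 -m jog '{"dp":[[0,0,0],[0,0,0],[0,0,0],[0,0,0]],"twist":[0,0,0,0],"claw":[1,1,1,1]}'
```

```text
t: 26.88
eef_pos: [427.9, 158.4, -1.9]
tcp_rot: [3.141, -0.001, 0.271]
ft_force: [-1.6, 0.6, 9.3]
opening: 0.145
t: 27.22
eef_pos: [427.9, 158.4, -1.9]
tcp_rot: [3.141, -0.001, 0.271]
ft_force: [-1.0, 0.6, 8.9]
opening: 0.144
```

```bash
python3 -m jog '{"dp":[[0,0,-1],[0,0,-1.5],[0,0,-1.5]],"twist":[0,0,0],"claw":[1,1,1]}'; python3 -m jog '{"dp":[[4,-0.1,-1.5],[10,-0.1,-1.5],[18,-0.2,-1.5],[26,-0.2,-1.5],[34,-0.3,-1.5],[42,-0.3,-1.5],[50,-0.3,-1.5],[50,-0.3,-1.5]],"twist":[0,0,0,0,0,0,0,0],"claw":[1,1,1,1,1,1,1,1]}'
```

```text
t: 27.47
eef_pos: [427.2, 158.2, -1.2]
tcp_rot: [3.142, 0.001, 0.271]
ft_force: [-0.5, -0.1, -3.7]
opening: 0.146
t: 28.13
eef_pos: [477.5, 172.4, 0.3]
tcp_rot: [3.141, -0.002, 0.271]
ft_force: [-0.4, -0.0, -4.2]
opening: 0.143
```

```bash
python3 -m jog '{"dp":[[0,0,1.5],[6,0,1.5],[14,0,1.5],[22,0,1.5],[30,0,1.5],[38,0,1.5],[46,0,1.5],[50,0,1.5]],"twist":[0,0,0,0,0,0,0,0],"claw":[1,1,1,1,1,1,1,1]}'; for i in 1 2 3; do python3 -m jog '{"dp":[[1.5,0,0],[3,0,0],[3,0,0]],"twist":[0,0,0],"claw":[1,1,1]}'; done
```

```text
t: 28.8
eef_pos: [525.1, 185.6, -1.2]
tcp_rot: [3.141, -0.001, 0.27]
ft_force: [0.4, 0.0, -4.4]
opening: 0.142
t: 29.05
eef_pos: [526.7, 186.1, -1.2]
tcp_rot: [3.142, 0.0, 0.271]
ft_force: [0.3, 0.3, -4.0]
opening: 0.145
t: 29.3
eef_pos: [529.7, 186.9, -1.1]
tcp_rot: [3.142, -0.0, 0.271]
ft_force: [0.1, -0.5, -5.7]
opening: 0.143
t: 29.55
eef_pos: [532.7, 187.8, -1.2]
tcp_rot: [3.141, -0.0, 0.271]
ft_force: [0.6, -0.1, -4.2]
opening: 0.143
```

```bash
for i in 1 2 3 4; do python3 -m jog '{"dp":[[1,0,0],[1,0,0],[1,0,0]],"twist":[0,0,0],"claw":[1,1,1]}' | grep -E "eef|ft"; done
```

```text
eef_pos: [532.9, 187.9, -1.3]
ft_force: [-3.7, -0.6, -2.7]
eef_pos: [532.8, 188.0, -1.5]
ft_force: [-7.7, -1.3, -2.3]
eef_pos: [532.8, 188.0, -1.6]
ft_force: [-12.5, -3.3, 0.3]
eef_pos: [532.9, 188.1, -1.8]
ft_force: [-14.3, -3.9, 1.9]
```

```bash
python3 -m jog '{"dp":[[0,0,0.5],[0,0,0.5],[0,0,0.5],[0,0,0.5],[0,0,0.5],[0,0,0.5]],"twist":[0,0,0,0,0,0],"claw":[1,1,0.4,0.4,0.4,0.4]}';python3 -m jog '{"dp":[[-1,0,0],[-1,0,-20],[-1,0,-55],[-10,0,-95],[-45,0,-130],[-85,0,-130],[-100,0,-130],[-100,0,-130]],"twist":[0,0,0,0,0,0,0,0],"claw":[0.4,0.4,0.4,0.4,0,0,-1,-1]}'; python3 look.py w7;python3 - <<'E'
from h import *
a=cv2.imread("pics/w7.png");t=eyes.read_camera("top")[:,:,::-1];s=eyes.read_camera("scene")[:,:,::-1]
cv2.imwrite("pics/t3.png",t)
cv2.imwrite("pics/d11.png",np.hstack([cv2.resize(a[20:220,220:420],(400,400),interpolation=2),cv2.resize(s[120:320,190:420],(400,348))[:,:].copy() if 0 else cv2.resize(s[130:330,190:390],(400,400),interpolation=2)]))
E
```

```text
t: 31.05
eef_pos: [537.1, 188.9, -1.4]
tcp_rot: [3.141, -0.002, 0.271]
ft_force: [0.7, 0.0, -0.2]
opening: 0.294
t: 31.72
eef_pos: [436.6, 161.3, 129.3]
tcp_rot: [3.141, -0.0, 0.271]
ft_force: [1.3, -0.9, 0.5]
opening: 0.521
[436.6 161.3 129.3] [ 3.141 -0.     0.271]
```

View pics/d11.png

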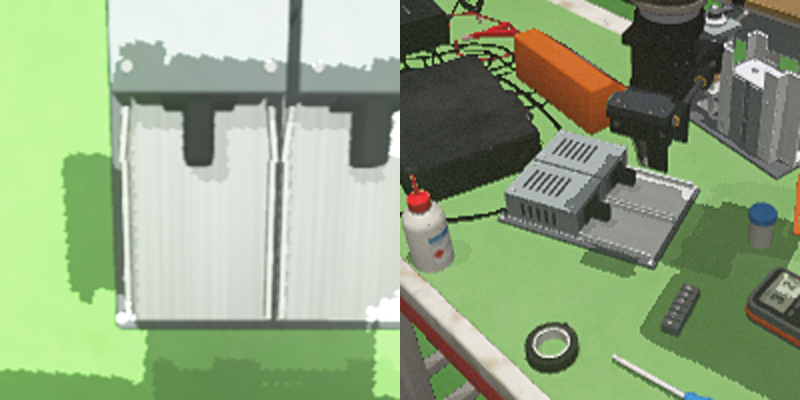

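```bash
python3 -c "
from cell import job_done,readout
s=readout.state();print(s['t'],s['ft_force'].round(1));print(job_done())"
```

```text
31.8667 [0.2 0.5 0.1]
the job is handed in; nothing more can be done
None
```

The job is handed in at about 32 s, and the last pictures show it done as asked.

**What I did**
- I cranked the magazine up just over two turns. The lid measured 152.6 mm against 117 mm before, which puts the rim about 33 mm above the side plates.
- I lifted only the top cassette, about level, and set it on the sill about 56 mm before the mouth with its lug towards the robot.
- I let go, took it again by the lug and slid it in until the stop pushed back with about 14 N, then released and backed away.

**Last checks**
- The lug stands out level with that of the full bay.
- The lift magazine showed one cassette removed and the next one's lid in place. I never saw the lowest cassette directly.
- The bottle, tub, terminal block and screwdriver looked undisturbed by eye; I did not re-measure them.
- The force on the tool was close to zero.

**What disagreed or went wrong**
- **Finger length:** the real fingertips sit about 26 mm behind the reported TCP. Two grasps on the crank handle and one on the cassette closed on air before I corrected for this.
- **Crank grip:** because of this the crank was turned with a grip only on the top of its handle, which held.
- **Cassette contact:** pressing it onto the sill reached 29 N, and for part of the slide the gripper carried some of its weight.
- **Picture budget:** I viewed 17 pictures, 7 over the 10 allowed.

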